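# Stand the gauge block on end and aim the inspection lamp at it

### The job

The ground steel block has to be inspected on end: tip it up on end with a broad face flat against the steel fence and let go of it there. Then take hold of it again and stand it upright and square in the middle between the plinth's two blue cheeks, broad faces toward the plinth's open ends. Last, swing the inspection lamp (it has an orange handle) until its beam points straight at the middle of the block, and let go; leave the screwdriver, the brush and the jar where they are.

Things in the scene. Friction and masses are not known exactly. Their poses are not given: they have to be found in the camera images.
- block: Ground steel block with three holes, 50 x 75 x 25 mm (its own x, y, z), about 0.66 kg. Origin at the centre of its 50 x 75 mm underside as it lies at the start; x along the 50 mm width, y along the 75 mm length, z through the 25 mm thickness. The two 50 x 75 mm sides are its broad faces. On end means y upright, either end up.
- block_centre (a point): Centre of the block, 12.5 mm from both broad faces; axes as the block's.
- fence: Low fixed steel fence: a bar 130 mm long (its own x), 20 mm thick (y) and 22 mm high, with an 8 mm high foot flange behind it to y = +38 mm. Origin on the work surface under the middle of the bar, z up. The working face is the plane y = -10 mm, it looks to -y, toward the block.
- plinth: Fixed aluminium foot plate 80 x 96 mm (its own x, y), 10 mm thick, on which two blue cheeks stand: each 36 mm long in x, 12 mm thick, its top 45 mm above the work surface, inner faces at y = +29 and y = -29 mm, so 58 mm apart. Open at both x ends. Origin on the work surface under the middle, z up. The block stands on the plate with its 50 mm width along y between the cheeks and its 25 mm thickness along x.
- lamp_arm (a joint): Angle of the lamp arm about its vertical post (rad), counter-clockwise seen from above; limits -1.7 to 1.7. Stiff with friction (about 0.3 N m): it stays where it is released.
- lamp_pivot (a point): On the vertical axis of the lamp post, 54 mm above the work surface. The post is 80 mm high on a fixed round foot 84 mm across.
- lamp_beam (a point): Centre of the lamp's front glass, 130 mm from the post axis, 54 mm above the surface; its x axis is the beam direction (straight out from the post), y is level and to the left of the beam, z up. The white lamp head is 48 mm across.
- lamp_handle (a point): Orange upright handle on top of the lamp head, a round rod 14 mm across, 100 mm from the post axis on the line of the beam. It is free from 80 to 138 mm above the surface; this point is on its axis at 116 mm height.
- screwdriver: Loose screwdriver with a red handle, 27 x 172 x 23 mm, lying on the surface along its y; a bystander.
- brush: Loose wooden brush, 35 x 193 x 10 mm, lying on the surface along its y; a bystander.
- jar: Loose white jar with a red lid, 42 mm across, 55 mm high; a bystander.
Things that resemble listed ones, but are neither listed nor needed, are in the scene too. Leave any green look-alike of the block alone.

How it is judged:
By the outcome, as a careful person would: the job done as asked, in the order asked, and still so for the second after the job is handed in, with the robot touching nothing.
It also fails if it takes over 61 s, if anything falls off the work surface, if the arm or the gripper's body presses on something with over 40 N, if the wrist force passes 120 N, or if a joint passes its speed limit or range.

### The arm

A 6-joint arm with a two-finger parallel gripper is mounted at the origin on a cart in front of the work surface, level with it; the furniture and walls round the work are solid. World frame = base frame: x ahead of the robot, y to its left, z up, the work surface at z = 0. Lengths are in m, angles in rad, forces in N, time in s.
With the tool pointing down it reaches from about 0.375 to 0.9 m from the base axis. Payload 3.1 kg.
Tool frame: the origin (TCP) lies at the centre of the arm's flange, where the gripper is bolted on; the fingertips stand 173 mm ahead of it and the grasp point (between the pads) lies 155 mm ahead of it; z points along the fingers, x is the direction in which the jaws open and shut, and the axes are right-handed (so a half turn about z gives the same grasp; the last joint's range is limited). The gripper opens to 85 mm and grips with 20 to 120 N. Pads are 22 mm wide; open, the fingers measure 114 mm over their backs; the gripper's body (76 mm by 85 mm) begins 54 mm behind the grasp point. The pads swing forward as they close: fully open they stand 13 mm farther back than shut.
Start: joints at [1.056, 0.527, 1.433, -0, 1.181, -0.178], TCP at [0.207, 0.59, 0.405] pointing down, gripper open.
Joint ranges: [-3.08, 3.08], [-0.75, 2.2], [0.22, 2.44], [-1.43, 4.57], [0, 2.65], [-2.85, 2.85]. Speed limits (rad/s): [2.79, 2.79, 3.14, 3.14, 3.14, 3.14].

### API

Orientations are given as a unit quaternion [x, y, z, w].
In Python, from station import manip gives the robot as it stands.
- The arm moves only by the shell command python3 -m jog 'ROWS' [OPENING] [FORCE]. ROWS is JSON, a list that holds one entry, the list of rows, each a list of 4 numbers: the shift along the world's x, y, z in mm, then the turn about the world's z in degrees. A call has exactly 8 rows; each row shifts and turns the commanded pose from where the row before left it; what a row does not reach is not made up. A row lasts 1/8 s, in which the tool goes at most 62.5 mm and 10.7 degrees, less where a joint would pass 70% of its speed; a pose out of reach is approached as far as the arm can. A call is refused whole if a number of a shift passes 62.5 or a number of a turn 10.7, either way. A call with a gripper value outside its range is refused whole. OPENING is the opening in per cent of the stroke, from 0 (shut) to 100 (fully open), set as the call begins (- or left out, the last holds). The fingers move at their own pace and stop on an object; FORCE is the grip in N (left out, the last holds). Time passes only in rows, so rows that do not move let the fingers close, or fill a call up. It gives the time, the measured TCP pose, the force and the opening at its end, in the units of the state.
- manip.sense(): the state, without advancing time (a new reading comes with each control period).
- manip.snapshot(name): name is "side" or "top" or "wrist"; returns the picture (480x640x3 uint8, red, green, blue); there is no depth.
- manip.camera_info(name): a dict with "fx", "fy", "cx", "cy" (pixels), "R" (3x3) and "t" (3): a world point X has camera coordinates R X + t. Camera axes: x right, y down, z forward; pixel columns grow to the right and rows downward; lengths in m; the calibration is good to about 2 mm. A picture is of the moment at which its call begins: read the wrist's pose just before it. camera_info takes no time and is no camera call; for the wrist camera it gives the pose at the moment of the call.
- manip.sign_off(): hands the job in, once; it reports no verdict.
The state is a dict: "t": time; "q": joint angles; "qd": joint speeds; "tau": joint torques, N m; "tcp_pos": TCP position; "tool_rot": TCP orientation; "force": force on the tool from outside, world axes, zero at the start; "ft_torque": the same for the moment, N m; "finger_gap": opening from 0.0 (shut) to 1.0 (fully open).
Only numpy, scipy, OpenCV 4.12 (cv2) and the standard library are available. Lean on these libraries where they do the work, as an engineer would, in place of code of your own. Each camera call takes 0.05 s, during which the arm holds its last target. There are 200 camera calls.

## Working session

There is one attempt and no reset: what is moved stays moved. The work goes in short steps, Python scripts to look and compute and a shell command to move; the robot and the scene stay as the last step left them, time stands still between calls to the robot, and variables do not carry over. Pictures are saved under pics/ and viewed, about 8 in all and at most 12, crops included, and the job is handed in when it is done.

```bash
mkdir -p pics; ls; python3 - <<'E'
from station import manip
import cv2,numpy as np
for n in ("top","side"):
    im=manip.snapshot(n); cv2.imwrite(f"pics/{n}0.png",im[:,:,::-1])
    c=manip.camera_info(n); print(n,c["fx"],c["cx"],c["cy"],np.round(c["R"],3).tolist(),np.round(c["t"],3))
s=manip.sense(); print(s)
E
```

```text
pics
top 453.8183587054752 317.3121230077695 246.01342299072306 [[-0.012, -1.0, 0.004], [-0.995, 0.012, -0.1], [0.1, -0.005, -0.995]] [-0.015  0.625  1.012]
side 529.1244904191892 314.84193560808274 239.73197510240115 [[0.935, -0.355, -0.016], [-0.156, -0.369, -0.916], [0.319, 0.859, -0.4]] [-0.58   0.168  1.002]
{'t': 0.1, 'q': array([ 1.05551071e+00,  5.28396989e-01,  1.43375602e+00,  1.61781505e-05,
        1.18139203e+00, -1.78512585e-01]), 'qd': array([ 0.00016956, -0.00169555, -0.00460928,  0.00111666, -0.00152524,
       -0.00115544]), 'tau': array([ 1.70700118e-04, -4.43308818e+01, -1.78585804e+01, -1.72799223e-04,
        3.83216902e-03, -4.29217366e-06]), 'tcp_pos': array([0.20635559, 0.58963549, 0.40382229]), 'tool_rot': array([ 8.15612550e-01,  5.78597628e-01, -8.87011689e-04,  4.07700383e-04]), 'force': array([-0.5074819 ,  0.69442297,  0.00991704]), 'ft_torque': array([ 0.03650974, -0.01327449, -0.0091257 ]), 'finger_gap': 1.0011486292991272}
```

View pics/top0.png

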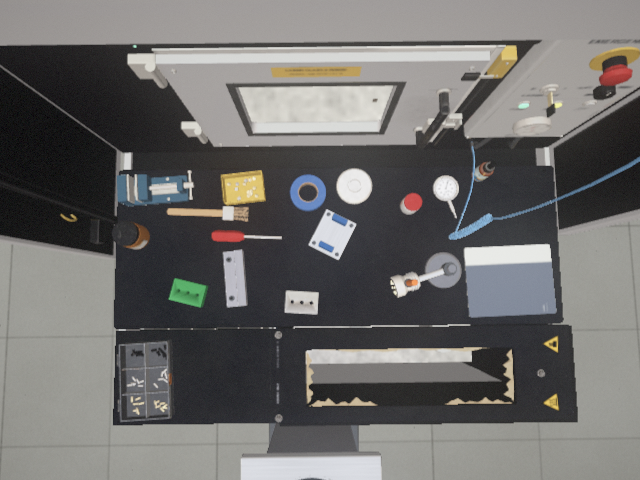

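View pics/side0.png

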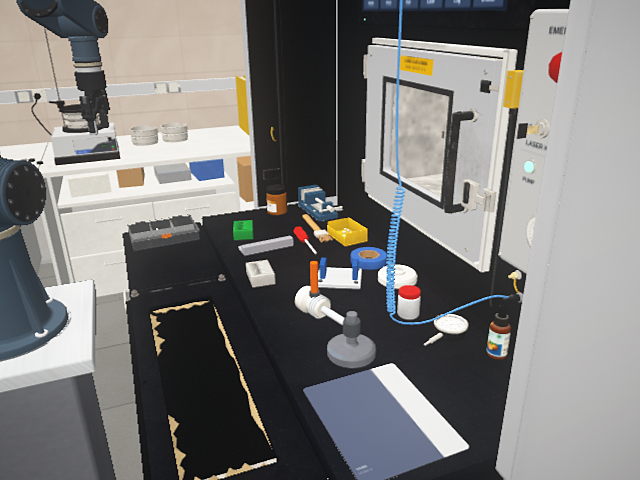

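The top view shows the grey block (302,302), fence (234,278), plinth with blue cheeks (332,234), lamp post (444,270) with orange handle (411,283), and a green decoy (188,292). The side view shows the block (260,272), plinth (340,276), orange handle (314,278) and post (351,330).

```bash
cat > h.py <<'E'
from station import manip
import cv2,numpy as np
def ray(c,uv):
    d=np.array([(uv[0]-c["cx"])/c["fx"],(uv[1]-c["cy"])/c["fy"],1.0]); R=np.array(c["R"]);t=np.array(c["t"]).ravel()
    return -R.T@t, R.T@d
def onz(c,uv,z):
    o,d=ray(c,uv); return o+d*(z-o[2])/d[2]
def tri(c1,u1,c2,u2):
    P=[np.array(c["K"] if "K" in c else [[c["fx"],0,c["cx"]],[0,c["fy"],c["cy"]],[0,0,1]])@np.c_[np.array(c["R"]),np.array(c["t"]).ravel()] for c in (c1,c2)]
    X=cv2.triangulatePoints(P[0],P[1],np.array(u1,float).reshape(2,1),np.array(u2,float).reshape(2,1)).ravel()
    return X[:3]/X[3]
def hsv(im): return cv2.cvtColor(im,cv2.COLOR_RGB2HSV)
def blobs(m,amin=20):
    n,l,s,c=cv2.connectedComponentsWithStats(m.astype(np.uint8))
    out=[]
    for i in range(1,n):
        if s[i,4]>=amin:
            ct=max(cv2.findContours((l==i).astype(np.uint8),0,2)[0],key=cv2.contourArea)
            out.append((c[i],s[i,4],cv2.minAreaRect(ct)))
    return out
def crop(m,x0,y0,x1,y1):
    k=np.zeros_like(m); k[y0:y1,x0:x1]=m[y0:y1,x0:x1]; return k
E
cat > m1.py <<'E'
from h import *
T=cv2.imread("pics/top0.png")[:,:,::-1].copy();S=cv2.imread("pics/side0.png")[:,:,::-1].copy()
ct,cs=manip.camera_info("top"),manip.camera_info("side")
ht,hs=hsv(T),hsv(S)
np.set_printoptions(precision=4,suppress=True)
grey=(ht[...,2]>90)&(ht[...,1]<60)
for nm,box,z in (("block",(275,280,330,325),.025),("fence",(215,240,255,315),.015),("plinth",(300,200,365,265),.01)):
    for c,a,r in blobs(crop(grey if nm!="plinth" else ht[...,2]>100,*box),60):
        b=cv2.boxPoints(r); W=np.array([onz(ct,p,z) for p in b])
        print(nm,np.round(c),a,"ctr",onz(ct,r[0],z),"e1",W[1]-W[0],np.linalg.norm(W[1]-W[0]),"e2",W[2]-W[1],np.linalg.norm(W[2]-W[1]))
blue=lambda h:(h[...,0]>100)&(h[...,0]<125)&(h[...,1]>130)&(h[...,2]>70)
org=lambda h:(h[...,0]>5)&(h[...,0]<18)&(h[...,1]>170)&(h[...,2]>150)
for c,a,r in blobs(crop(blue(ht),305,205,360,260),15): print("cheek top",c,a,onz(ct,r[0],.045))
for c,a,r in blobs(crop(blue(hs),310,250,370,295),15): print("cheek side",c,a)
to=[b[0] for b in blobs(crop(org(ht),385,265,430,300),8)]; so=[(b[0],cv2.boxPoints(b[2])) for b in blobs(crop(org(hs),300,250,330,300),20)]
print(to,so)
print("handle tri",tri(ct,to[0],cs,so[0][0]))
b=[x for x in blobs(crop((hs[...,2]>110)&(hs[...,1]<60),240,255,280,290),60)]
print("block side",[(x[0],x[1]) for x in b])
print("post top",onz(ct,(450,268),.08), tri(ct,(450,268),cs,(351,317)))
E
python3 m1.py
python3 - <<'E'
import cv2,numpy as np
T=cv2.imread("pics/top0.png");S=cv2.imread("pics/side0.png")
a=cv2.resize(T[190:325,210:475],None,fx=3,fy=3,interpolation=2); b=cv2.resize(S[220:380,220:400],None,fx=3,fy=3)
cv2.imwrite("pics/crop1.png",a[:600,:800])
E
```

```text
block [301. 302.] 772 ctr [0.4977 0.0166 0.025 ] e1 [ 0.0524 -0.0034  0.    ] 0.052472970345618986 e2 [-0.0055 -0.0774  0.    ] 0.07761525928165956
fence [235. 278.] 1202 ctr [0.5545 0.1706 0.015 ] e1 [ 0.0031 -0.0496  0.    ] 0.04965972949599032 e2 [-0.1322 -0.0104  0.    ] 0.13261306385642044
plinth [310. 205.] 220 ctr [ 0.7251 -0.0109  0.01  ] e1 [-0.0007 -0.0569  0.    ] 0.056893430648288904 e2 [-0.024   0.0003  0.    ] 0.02401960669860317
plinth [354. 201.] 75 ctr [ 0.7311 -0.1093  0.01  ] e1 [-0.0006 -0.0498  0.    ] 0.04981974536698554 e2 [-0.0096  0.0002  0.    ] 0.009624811656968818
plinth [332. 234.] 1436 ctr [ 0.6553 -0.057   0.01  ] e1 [ 0.0873 -0.0459  0.    ] 0.09859808684196524 e2 [-0.0387 -0.0719  0.    ] 0.08162739453302761
cheek top [339.1176 218.9608] 51 [ 0.6847 -0.0721  0.045 ]
cheek top [325.3788 246.1061] 66 [ 0.6232 -0.0404  0.045 ]
cheek side [358.146  262.7746] 315
cheek side [322.5167 267.125 ] 120
[] [(array([313.6107, 276.1066]), array([[310., 261.],
       [317., 261.],
       [317., 292.],
       [310., 292.]], dtype=float32))]Traceback (most recent call last):
  File "m1.py", line 17, in <module>
    print("handle tri",tri(ct,to[0],cs,so[0][0]))
                              ~~^^^
IndexError: list index out of range
```

View pics/crop1.png

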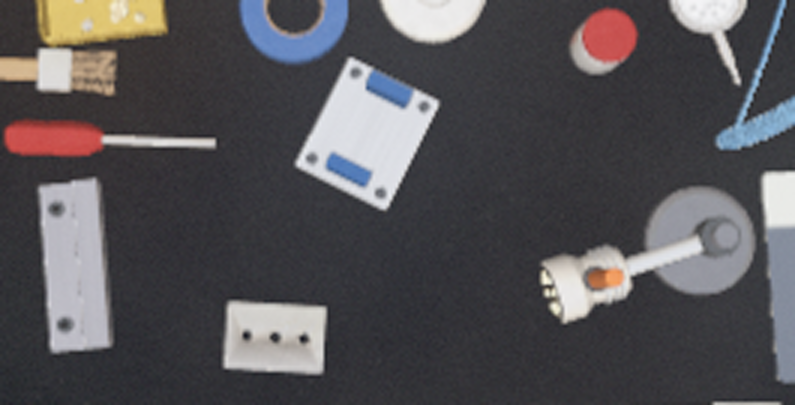

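```bash
python3 -m jog '[[[24,-52,-4,-9.3],[24,-52,-4,-9.3],[24,-52,-4,-9.3],[24,-52,-4,-9.3],[24,-52,-4,-9.3],[24,-52,-4,-9.3],[24,-52,-4,-9.3],[24,-52,-4,-9.3]]]' 100 && python3 -m jog '[[[25,-50,-3,0],[25,-50,-3,0],[25,-50,-3,0],[22,-44,-3,0],[0,0,0,0],[0,0,0,0],[0,0,0,0],[0,0,0,0]]]'
python3 - <<'E'
from h import *
s=manip.sense(); c=manip.camera_info("wrist"); im=manip.snapshot("wrist"); cv2.imwrite("pics/w1.png",im[:,:,::-1])
np.save("pics/w1.npy",c,allow_pickle=True); print(s["tcp_pos"],s["tool_rot"],c)
E
```

```text
t: 1.1
tcp_pos: [0.399, 0.1722, 0.3725]
tool_rot: [0.999, -0.035, 0.0, -0.0]
force: [0.6, -0.9, 0.1]
finger_gap: 1.0
t: 2.1
tcp_pos: [0.495, -0.019, 0.3608]
tool_rot: [1.0, -0.031, -0.0, -0.0]
force: [0.0, 0.4, 0.4]
finger_gap: 1.006
[ 0.49497812 -0.01899357  0.36080999] [ 9.99507342e-01 -3.13850759e-02 -2.08226451e-04 -8.47730662e-05] {'fx': 370.07486733053867, 'fy': 370.07486733053867, 'cx': 326.2482252684684, 'cy': 243.14293045578248, 'R': array([[ 9.98063015e-01, -6.22108022e-02, -1.86295362e-04],
       [-5.91322265e-02, -9.49594568e-01,  3.07853108e-01],
       [-1.93286939e-02, -3.07245785e-01, -9.51433881e-01]]), 't': array([-0.49560117, -0.01731523,  0.34163676])}
```

View pics/w1.png

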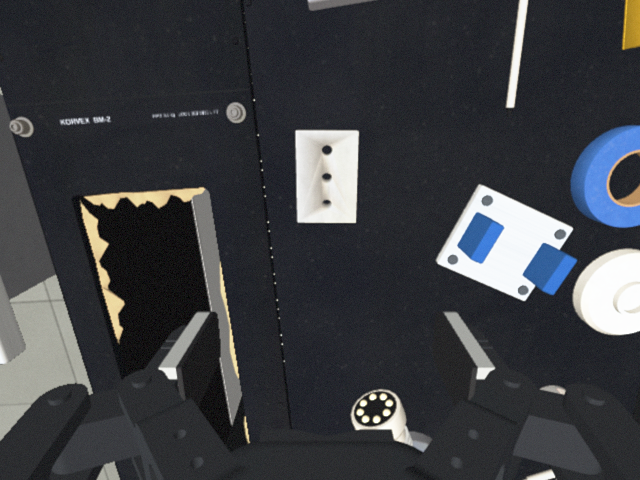

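The wrist view shows the block at (296–358, 130–222), its holes at (327,150), (327,176) and (327,202), and the plinth at (505,242).

```bash
python3 - <<'E'
from h import *
np.set_printoptions(precision=4,suppress=True)
cw=np.load("pics/w1.npy",allow_pickle=True).item(); W=cv2.imread("pics/w1.png")[:,:,::-1].copy(); ct=manip.camera_info("top")
T=cv2.imread("pics/top0.png")[:,:,::-1].copy()
h=hsv(W); m=crop((h[...,2]>100)&(h[...,1]<60),280,115,375,240)
for c,a,r in blobs(m,200):
    b=cv2.boxPoints(r); P=np.array([onz(cw,p,.025) for p in b]); print(r,P, np.linalg.norm(P[1]-P[0]),np.linalg.norm(P[2]-P[1]),P.mean(0))
m=crop(h[...,2]<70,315,140,340,212); bw=[b[0] for b in blobs(m,15)]
ht=hsv(T); mt=crop(ht[...,2]<80,288,296,316,308); bt=[b[0] for b in blobs(mt,3)]
print(bw,bt)
for u in bw: print("hole",onz(cw,u,.025))
bt=sorted(bt,key=lambda p:p[0]); bw=sorted(bw,key=lambda p:p[1])
for a,b in zip(bt,bw): print("tri",tri(ct,a,cw,b))
# plinth corners/cheeks in wrist
m=crop(h[...,2]>150,430,175,580,305)
blue=(h[...,0]>100)&(h[...,0]<125)&(h[...,1]>130)&(h[...,2]>50)
for c,a,r in blobs(crop(blue,440,200,580,305),100): print("cheek w",c,a,r)
for u in ((481,184),(574,235),(527,301),(436,262)): print("plinth cr",onz(cw,u,.01))
for u in ((487,200),(560,234),(522,290),(452,259)): print("screw",onz(cw,u,.01))
# screws tri with top image crop px
for a,b in (((328.5,214),(487,200)),((351.3,225.3),(560,234)),((336.7,254.3),(522,290)),((313.7,242.6),(452,259))): print("tri screw",tri(ct,a,cw,b))
E
```

```text
((326.5, 176.0), (92.0, 63.0), 90.0) [[ 0.4752  0.0543  0.025 ]
 [ 0.5249  0.0512  0.025 ]
 [ 0.5222 -0.0237  0.025 ]
 [ 0.4686 -0.0204  0.025 ]] 0.049705807379104426 0.07493161557269494 [0.4977 0.0154 0.025 ]
[array([326.4118, 149.3529]), array([326.125, 176.   ]), array([326.3333, 201.4667])] [array([291.5, 301.5]), array([301.1667, 302.1667]), array([310.5, 302.5])]
hole [0.4991 0.0379 0.025 ]
hole [0.4975 0.0168 0.025 ]
hole [ 0.4964 -0.0043  0.025 ]
tri [0.4991 0.0382 0.0286]
tri [0.4973 0.0164 0.0222]
tri [ 0.4963 -0.005   0.0219]
cheek w [479.6468 237.2208] 1277 ((479.1680908203125, 237.75521850585938), (30.74540901184082, 43.95454406738281), 30.068584442138672)
cheek w [549.4768 268.5337] 1617 ((549.0818481445312, 268.1689147949219), (38.307456970214844, 45.96894836425781), 33.17851257324219)
plinth cr [ 0.6306 -0.0004  0.01  ]
plinth cr [ 0.7175 -0.0519  0.01  ]
plinth cr [ 0.682  -0.1158  0.01  ]
plinth cr [ 0.5939 -0.0703  0.01  ]
screw [ 0.6368 -0.0148  0.01  ]
screw [ 0.7048 -0.0502  0.01  ]
screw [ 0.6761 -0.1039  0.01  ]
screw [ 0.6085 -0.0683  0.01  ]
tri screw [ 0.7395 -0.0611 -0.2214]
tri screw [ 0.6862 -0.0799  0.0219]
tri screw [ 0.6042 -0.0553  0.1266]
tri screw [ 0.6097 -0.0246  0.0822]
```

```bash
python3 -m jog '[[[0,0,-50,0],[0,0,-50,0],[0,0,-50,0],[0,0,-33,0],[0,0,0,0],[0,0,0,0],[0,0,0,0],[0,0,0,0]]]' 100 20 && python3 -m jog '[[[0,0,0,0],[0,0,0,0],[0,0,0,0],[0,0,0,0],[0,0,0,0],[0,0,0,0],[0,0,15,0],[0,0,15,0]]]' 0 20
python3 - <<'E'
from h import *
print(manip.sense()["ft_torque"])
c=manip.camera_info("wrist"); im=manip.snapshot("wrist"); cv2.imwrite("pics/w2.png",im[:,:,::-1]);np.save("pics/w2.npy",c,allow_pickle=True)
im=manip.snapshot("side"); cv2.imwrite("pics/s2.png",im[:,:,::-1])
a=np.hstack([cv2.imread("pics/w2.png"),cv2.resize(im[200:320,200:320,::-1],(480,480),interpolation=2)]); cv2.imwrite("pics/v2.png",cv2.resize(a,(800,343)))
E
```

```text
t: 3.15
tcp_pos: [0.4959, -0.0202, 0.1791]
tool_rot: [0.999, -0.032, 0.001, 0.0]
force: [0.8, -0.2, -0.7]
finger_gap: 1.0
t: 4.15
tcp_pos: [0.4951, -0.02, 0.2079]
tool_rot: [0.999, -0.032, -0.001, -0.0]
force: [-0.1, -0.5, -7.2]
finger_gap: 0.574
[-0.20408751 -0.0252788   0.02947368]
```

View pics/v2.png

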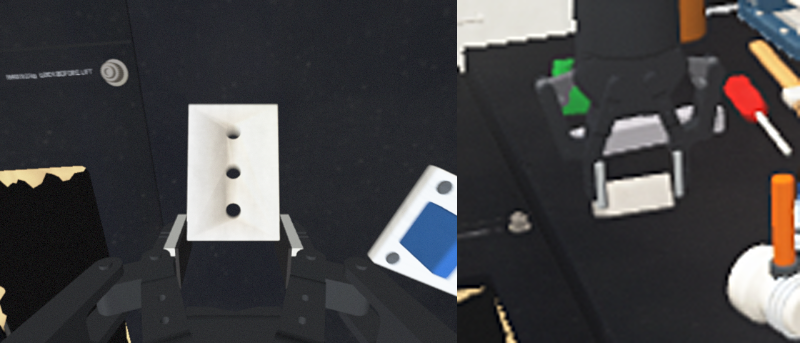

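Holding: the full weight is on the wrist and the block looks about level in the pads. Next I check its actual tilt.

```bash
cat > tilt.py <<'E'
from h import *
import sys
np.set_printoptions(precision=4,suppress=True)
def tilt(name,box,show=True):
    cw=np.load(f"pics/{name}.npy",allow_pickle=True).item(); W=cv2.imread(f"pics/{name}.png")[:,:,::-1].copy(); h=hsv(W)
    m=crop((h[...,2]>100)&(h[...,1]<60),*box)
    b=max(blobs(cv2.morphologyEx(m.astype(np.uint8),cv2.MORPH_OPEN,np.ones((15,15))),500),key=lambda b:b[1])
    x,y=b[0]; (cx,cy),_,_=b[2]; k=crop(h[...,2]<75,int(cx-30),int(cy-95),int(cx+30),int(cy+95))
    hb=sorted([q[0].tolist() for q in blobs(k,40) if abs(q[0][0]-cx)<30 and q[1]<600],key=lambda p:p[1])
    print(b[2],[np.round(q,1).tolist() for q in hb]); return cw,b,hb
if __name__=="__main__": tilt(sys.argv[1],tuple(map(int,sys.argv[2:6])))
E
python3 tilt.py w2 255 100 400 345
python3 - <<'E'
from h import *
cw=np.load("pics/w2.npy",allow_pickle=True).item()
# predicted hole pixels for level block raised 29 mm at measured TCP, for several drop angles about pad
R=np.array(cw["R"]);t=np.array(cw["t"]).ravel()
u=np.array([.063,.998,0])
P=np.array([.4951,-.020,.046]); 
for th in (0,5,10,20):
    a=np.radians(th); o=[]
    for s in (-21.1,0,21.1):
        d=(s+36)/1e3; hgt=.0075
        X=P+u*(d*np.cos(a)+hgt*np.sin(a))+np.array([0,0,-d*np.sin(a)+hgt*np.cos(a)])
        c=R@X+t; o.append([round(cw["fx"]*c[0]/c[2]+cw["cx"],1),round(cw["fy"]*c[1]/c[2]+cw["cy"],1)])
    print(th,o)
E
```

```text
((326.0, 240.5), (191.0, 130.0), 90.0) [[325.9, 191.1], [326.0, 242.4], [326.0, 293.6]]
0 [[np.float64(325.6), np.float64(299.4)], [np.float64(325.6), np.float64(245.3)], [np.float64(325.5), np.float64(185.5)]]
5 [[np.float64(325.6), np.float64(296.4)], [np.float64(325.6), np.float64(241.2)], [np.float64(325.5), np.float64(181.9)]]
10 [[np.float64(325.7), np.float64(293.6)], [np.float64(325.6), np.float64(237.9)], [np.float64(325.6), np.float64(179.8)]]
20 [[np.float64(325.7), np.float64(288.9)], [np.float64(325.7), np.float64(233.9)], [np.float64(325.7), np.float64(179.5)]]
```

The equal hole spacings (51.3 and 51.2 px) show the free end has already drooped by roughly 20°, so friction nearly gives way. A few moderate vertical jerks on the way to the fence should rotate it further.

```bash
python3 -m jog '[[[10,5,50,2],[10,5,40,2],[10,5,-40,2],[10,5,40,2],[10,5,-40,0],[5,5,40,0],[0,0,0,0],[0,0,0,0]]]' 0 20
python3 - <<'E'
from h import *
s=manip.sense();print(s["ft_torque"],s["finger_gap"])
c=manip.camera_info("wrist"); im=manip.snapshot("wrist"); cv2.imwrite("pics/w3.png",im[:,:,::-1]);np.save("pics/w3.npy",c,allow_pickle=True)
E
```

```text
t: 5.25
tcp_pos: [0.5499, 0.0099, 0.2979]
tool_rot: [0.999, 0.038, 0.0, 0.0]
force: [-0.3, -0.1, -7.0]
finger_gap: 0.577
[-0.07232748 -0.01270291  0.00711073] 0.5765742850251501
```

View pics/w3.png

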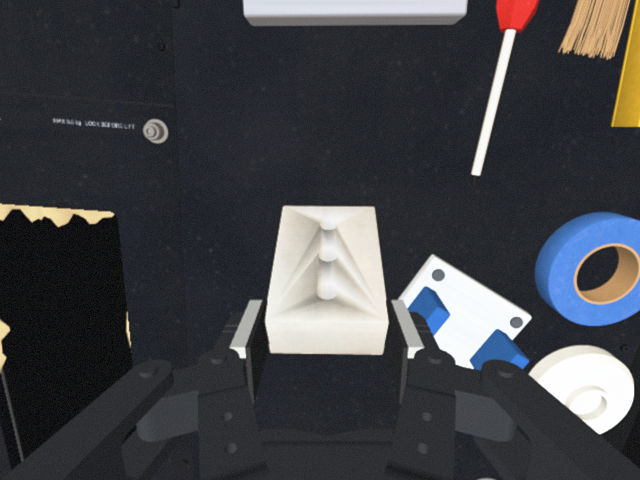

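The jerks swung the block to about 60–65° below level. The fence face runs from (244,15) to (467,14), parallel to the image rows, so the jaws are already parallel to the fence.

```bash
python3 - <<'E'
from h import *
np.set_printoptions(precision=4,suppress=True)
cw=np.load("pics/w3.npy",allow_pickle=True).item()
W=cv2.imread("pics/w3.png")[:,:,::-1]
g=W.mean(2)
for x in (260,300,360,410,455):
    print(x,g[8:30,x].astype(int))
for u in ((250,24),(465,23)): print("bottom",onz(cw,u,0))
for u in ((244,15),(467,14)): print("top",onz(cw,u,.022))
s=manip.sense(); q=s["tool_rot"]; print("yaw",np.degrees(2*np.arctan2(q[1],q[0])),s["tcp_pos"])
E
```

```text
260 [224 224 224 222 223 219 197 176 154 128 115 113 114 113 112 112 107  99
  58  39  40  33]
300 [226 224 225 224 224 215 191 170 148 126 112 112 111 111 112 114 109  91
  44  30  45  48]
360 [226 229 227 226 221 200 181 161 137 118 112 109 112 112 113 113 101  68
  40  46  43  45]
410 [225 225 226 226 219 194 171 152 131 112 112 115 114 112 115 111  96  55
  40  38  41  45]
455 [226 226 225 223 211 188 167 147 120 113 113 115 109 106  97  68  41  41
  40  36  43  43]
bottom [0.4914 0.1428 0.    ]
bottom [0.628  0.1537 0.    ]
top [0.4923 0.1425 0.022 ]
top [0.6213 0.1528 0.022 ]
yaw 4.298307352536283 [0.5496 0.0099 0.298 ]
```

```bash
python3 -m jog '[[[0,27,0,0],[0,27,-30,0.3],[0,26,-30,0],[0,8,0,0],[0,8,0,0],[0,8,0,0],[-1,8,-1,0],[0,0,0,0]]]' 0 20
python3 - <<'E'
from h import *
s=manip.sense();print(s["ft_torque"],s["finger_gap"],s["tcp_pos"])
c=manip.camera_info("wrist"); im=manip.snapshot("wrist"); cv2.imwrite("pics/w4.png",im[:,:,::-1]);np.save("pics/w4.npy",c,allow_pickle=True)
im=manip.snapshot("side"); cv2.imwrite("pics/s4.png",im[:,:,::-1])
a=np.hstack([cv2.imread("pics/w4.png"),cv2.resize(im[190:310,200:320,::-1],(480,480),interpolation=2)]); cv2.imwrite("pics/v4.png",cv2.resize(a,(800,343)))
E
```

```text
t: 6.3
tcp_pos: [0.5498, 0.1218, 0.2371]
tool_rot: [0.999, 0.041, 0.001, 0.0]
force: [0.1, -3.3, -5.2]
finger_gap: 0.571
[-0.554063   -0.16794103  0.02744644] 0.5707339486079759 [0.54978007 0.12182126 0.23711146]
```

View pics/v4.png

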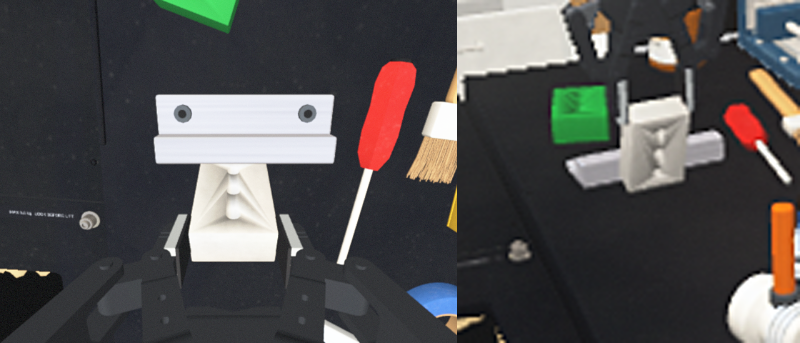

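```bash
python3 -m jog '[[[0,4,0,0],[0,3,0,0],[-1,3,0,0],[0,2,0,0],[0,0,-1,0],[0,0,-1,0],[0,0,0,0],[0,0,0,0]]]' 0 20; python3 -c "
from station import manip;s=manip.sense();print(s['ft_torque'],s['tcp_pos'])"
```

```text
t: 7.4
tcp_pos: [0.5488, 0.1341, 0.2367]
tool_rot: [0.999, 0.04, 0.001, -0.0]
force: [-2.0, -3.3, 10.1]
finger_gap: 0.575
[-0.77328462  0.36090521  0.03974721] [0.54880951 0.13413193 0.23668357]
```

```bash
python3 -m jog '[[[0,1,1,0],[0,1,0,0],[0,1,0,0],[0,0,0,0],[0,0,0,0],[0,0,0,0],[0,0,0,0],[0,0,0,0]]]' 0 20; python3 - <<'E'
from h import *
s=manip.sense();print(s["ft_torque"],s["finger_gap"],s["tcp_pos"])
c=manip.camera_info("wrist"); im=manip.snapshot("wrist"); cv2.imwrite("pics/w5.png",im[:,:,::-1]);np.save("pics/w5.npy",c,allow_pickle=True)
im=manip.snapshot("side"); cv2.imwrite("pics/s5.png",im[:,:,::-1])
a=np.hstack([cv2.imread("pics/w5.png"),cv2.resize(im[190:310,200:320,::-1],(480,480),interpolation=2)]); cv2.imwrite("pics/v5.png",cv2.resize(a,(800,343)))
E
```

```text
t: 8.4
tcp_pos: [0.5488, 0.1369, 0.2364]
tool_rot: [0.999, 0.04, 0.001, -0.0]
force: [-0.2, -4.0, 6.8]
finger_gap: 0.573
[-0.89348243  0.07041458 -0.00969888] 0.572995152664981 [0.5488006  0.13691356 0.23639989]
```

View pics/v5.png

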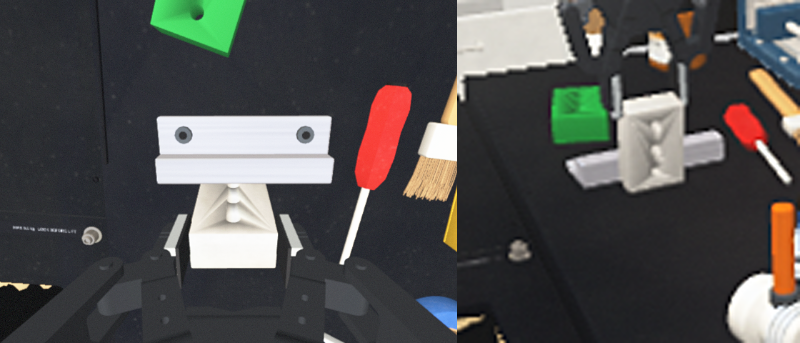

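```bash
python3 - <<'E'
from h import *
np.set_printoptions(precision=4,suppress=True)
cw=np.load("pics/w5.npy",allow_pickle=True).item()
W=cv2.imread("pics/w5.png"); g=W.mean(2); 
print([ (r,int(g[r,345])) for r in range(236,385,3)])
for z in (.07,.075,.08):
    for v in (324,326,328,376): print(z,v,onz(cw,(326,v),z)[:2])
print(onz(cw,(326,257),.022))
c=manip.camera_info("side"); 
E
python3 - <<'E'
import cv2
cv2.imwrite('pics/v5b.png',cv2.resize(cv2.imread('pics/w5.png')[180:400,230:430],(800,600))[:, :])
E
```

```text
[(236, 240), (239, 240), (242, 240), (245, 235), (248, 239), (251, 241), (254, 237), (257, 205), (260, 219), (263, 225), (266, 228), (269, 228), (272, 228), (275, 191), (278, 193), (281, 223), (284, 235), (287, 240), (290, 195), (293, 176), (296, 188), (299, 215), (302, 235), (305, 244), (308, 233), (311, 194), (314, 170), (317, 185), (320, 202), (323, 223), (326, 239), (329, 250), (332, 251), (335, 251), (338, 251), (341, 249), (344, 249), (347, 249), (350, 248), (353, 249), (356, 249), (359, 249), (362, 249), (365, 249), (368, 248), (371, 247), (374, 236), (377, 48), (380, 50), (383, 45)]
0.07 324 [0.5493 0.1345]
0.07 326 [0.5494 0.1336]
0.07 328 [0.5494 0.1326]
0.07 376 [0.5513 0.1089]
0.075 324 [0.549  0.1374]
0.075 326 [0.5491 0.1365]
0.075 328 [0.5492 0.1356]
0.075 376 [0.551  0.1128]
0.08 324 [0.5488 0.1403]
0.08 326 [0.5489 0.1395]
0.08 328 [0.5489 0.1386]
0.08 376 [0.5507 0.1166]
[0.5483 0.1465 0.022 ]
```

The block is still leaning about 8° away from the fence (top edge at y 0.138, face at 0.1465). I'll push on about 9 mm.

```bash
python3 -m jog '[[[0,2,0,0],[0,2,0,0],[0,2,0,0],[0,2,0,0],[0,1,0,0],[0,0,0,0],[0,0,0,0],[0,0,0,0]]]' 0 20; python3 - <<'E'
from h import *
s=manip.sense();print(s["ft_torque"],s["finger_gap"],s["tcp_pos"])
cw=manip.camera_info("wrist"); im=manip.snapshot("wrist"); cv2.imwrite("pics/w6.png",im[:,:,::-1])
g=im.astype(float).mean(2)
print([ (r,int(g[r,345])) for r in range(260,385,3)])
for v in range(320,390,6): print(v,onz(cw,(326,v),.075)[1].round(4))
E
```

```text
t: 9.5
tcp_pos: [0.5482, 0.1458, 0.2351]
tool_rot: [0.999, 0.04, -0.001, -0.0]
force: [1.4, -3.2, -9.7]
finger_gap: 0.575
[-0.7564714  -0.37871517  0.05231741] 0.5754200749551711 [0.54820633 0.14584875 0.23506191]
[(260, 240), (263, 235), (266, 240), (269, 241), (272, 217), (275, 216), (278, 220), (281, 223), (284, 181), (287, 192), (290, 223), (293, 239), (296, 187), (299, 163), (302, 188), (305, 217), (308, 238), (311, 232), (314, 180), (317, 149), (320, 177), (323, 207), (326, 229), (329, 250), (332, 251), (335, 250), (338, 251), (341, 250), (344, 250), (347, 250), (350, 250), (353, 250), (356, 251), (359, 250), (362, 250), (365, 250), (368, 251), (371, 250), (374, 249), (377, 250), (380, 89), (383, 47)]
320 0.1488
326 0.1462
332 0.1435
338 0.1407
344 0.138
350 0.1352
356 0.1323
362 0.1295
368 0.1266
374 0.1236
380 0.1207
386 0.1177
```

```bash
python3 -m jog '[[[0,1,-1,0],[0,0,-1,0],[0,0,-1,0],[0,0,0,0],[0,0,0,0],[0,0,0,0],[0,0,0,0],[0,0,0,0]]]' 0 20; python3 -c "
from station import manip;s=manip.sense();print(s['ft_torque'],s['tcp_pos'])"
```

```text
t: 10.55
tcp_pos: [0.5481, 0.1466, 0.2347]
tool_rot: [0.999, 0.04, -0.0, 0.0]
force: [-2.6, -5.4, 6.2]
finger_gap: 0.573
[-1.14207871  0.47080009  0.03906489] [0.54809698 0.14660164 0.23474215]
```

```bash
python3 -m jog '[[[0,0,0,0],[0,0,0,0],[0,0,0,0],[0,0,0,0],[0,0,0,0],[0,0,0,0],[0,0,0,0],[0,0,0,0]]]' 85; python3 - <<'E'
from h import *
s=manip.sense();print(s["force"],s["finger_gap"],s["tcp_pos"])
cw=manip.camera_info("wrist"); im=manip.snapshot("wrist"); cv2.imwrite("pics/w7.png",im[:,:,::-1])
im2=manip.snapshot("side"); cv2.imwrite("pics/s7.png",im2[:,:,::-1])
a=np.hstack([im[:,:,::-1],cv2.resize(im2[190:310,200:320,::-1],(480,480),interpolation=2)]); cv2.imwrite("pics/v7.png",cv2.resize(a,(800,343)))
g=im.astype(float).mean(2)
print([ (r,int(g[r,345])) for r in range(320,385,2)])
for v in (326,328,330,376,378,380,382): print(v,onz(cw,(326,v),.075)[1].round(4))
E
```

```text
t: 11.55
tcp_pos: [0.5485, 0.1469, 0.2327]
tool_rot: [0.999, 0.04, -0.0, -0.0]
force: [-0.3, 0.6, 0.1]
finger_gap: 0.851
[-0.30611568  0.6345908   0.06837864] 0.8505013254098264 [0.54852504 0.14687778 0.23266862]
[(320, 173), (322, 154), (324, 172), (326, 186), (328, 201), (330, 214), (332, 238), (334, 251), (336, 251), (338, 251), (340, 251), (342, 251), (344, 251), (346, 251), (348, 250), (350, 250), (352, 250), (354, 250), (356, 250), (358, 249), (360, 249), (362, 251), (364, 250), (366, 250), (368, 250), (370, 250), (372, 251), (374, 251), (376, 251), (378, 250), (380, 249), (382, 249), (384, 242)]
326 0.1486
328 0.1477
330 0.1468
376 0.1255
378 0.1246
380 0.1236
382 0.1226
```

View pics/v7.png

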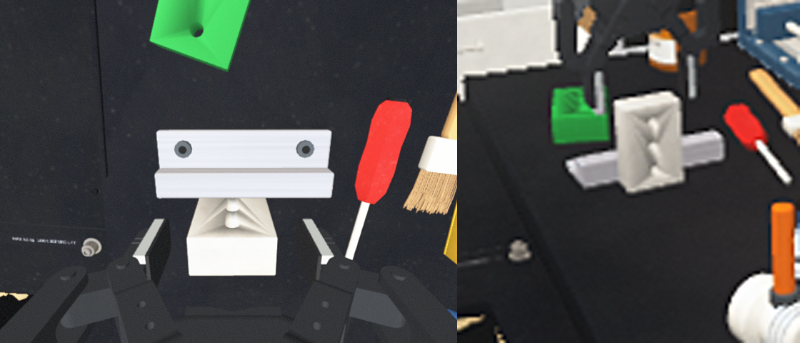

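The block stands released. Its broad face is on the fence plane (top edge y 0.146, face 0.1465) and the fingers are clear of it. I'll regrip centred and lower.

```bash
python3 -m jog '[[[1,-7,0,0],[0,-6,-10,0.3],[0,0,-10,0],[0,0,0,0],[0,0,0,0],[0,0,0,0],[0,0,0,0],[0,0,0,0]]]' 85 && python3 -m jog '[[[0,0,0,0],[0,0,0,0],[0,0,0,0],[0,0,0,0],[0,0,0,0],[0,-2,10,0],[0,-10,30,0],[0,-20,30,0]]]' 0 50; python3 -c "
from station import manip;s=manip.sense();print(s['ft_torque'],s['tcp_pos'])"
```

```text
t: 12.65
tcp_pos: [0.5495, 0.134, 0.2129]
tool_rot: [0.999, 0.043, 0.0, -0.0]
force: [0.1, 0.5, 0.9]
finger_gap: 0.847
t: 13.65
tcp_pos: [0.5489, 0.102, 0.2821]
tool_rot: [0.999, 0.043, -0.002, -0.0]
force: [0.6, 0.1, -8.0]
finger_gap: 0.576
[-0.07814693 -0.03803128 -0.03804999] [0.54891936 0.10197191 0.28210541]
```

```bash
python3 -m jog '[[[14,-40,8,-6.5],[14,-45,5,-6.5],[14,-47,5,-6.5],[15,-47,0,-6.5],[15,-47,0,-6.5],[0,0,0,0],[0,0,0,0],[0,0,0,0]]]' 0 50; python3 - <<'E'
from h import *
s=manip.sense();print(s["tcp_pos"])
cw=manip.camera_info("wrist"); im=manip.snapshot("wrist"); cv2.imwrite("pics/w8.png",im[:,:,::-1]); np.save("pics/w8.npy",cw,allow_pickle=True)
im2=manip.snapshot("top"); cv2.imwrite("pics/t8.png",im2[:,:,::-1])
E
```

```text
t: 14.65
tcp_pos: [0.6207, -0.1229, 0.2998]
tool_rot: [0.971, -0.238, -0.002, -0.0]
force: [-0.4, 0.4, -7.6]
finger_gap: 0.579
[ 0.62068141 -0.12289848  0.29976329]
```

View pics/w8.png

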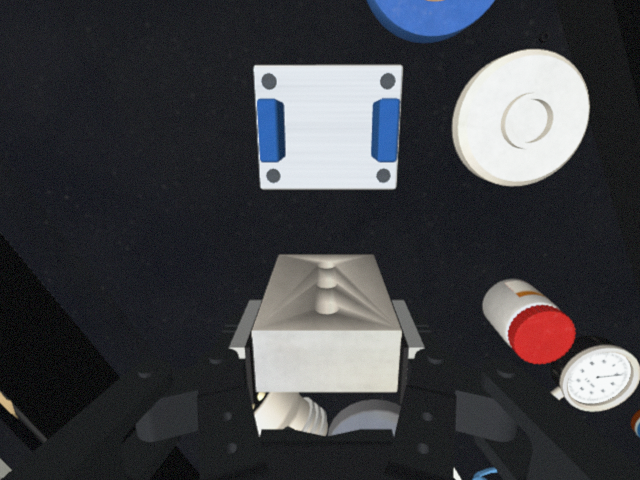

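The wrist view shows the plinth square to the image: screws at (268,81), (388,81), (273,175) and (383,175), cheeks at (270,130) and (385,130). The held block's top face spans (252–399, 331–391).

```bash
python3 - <<'E'
from h import *
np.set_printoptions(precision=4,suppress=True)
cw=np.load("pics/w8.npy",allow_pickle=True).item(); W=cv2.imread("pics/w8.png")[:,:,::-1].copy(); h=hsv(W); g=W.mean(2)
m=crop((h[...,2]<130)&(h[...,1]<90),258,70,398,186)
m2=[b for b in blobs(m,60) if b[1]<400]; S=sorted([b[0] for b in m2],key=lambda p:(p[1]>128,p[0])); print(S)
Z=[onz(cw,u,.01) for u in S]; print(np.array(Z)); C=np.mean(Z,0)
d=Z[1]-Z[0]+Z[3]-Z[2]; print("centre",C,"yaw",np.degrees(np.arctan2(d[1],d[0])),"spacings",[np.linalg.norm(Z[i]-Z[j]) for i,j in ((0,1),(2,3),(0,2))])
blue=(h[...,0]>100)&(h[...,0]<125)&(h[...,1]>130)&(h[...,2]>130)
for c,a,r in blobs(crop(blue,250,90,405,170),50): print("cheek",c,a,cv2.boundingRect(cv2.boxPoints(r).astype(int)),onz(cw,c,.045))
# plate corners
for u in ((253,66),(403,66),(397,189),(260,189)): print("corner",onz(cw,u,.01))
# tri cheek/screw heights with top image t0
ct=manip.camera_info("top")
for a,b in (((313.7,242.6),S[2] if 0 else S[0]),): pass
T=cv2.imread("pics/t8.png")
for u in ((252,331),(399,331),(399,391),(253,391)): print("block top",onz(cw,u,.162))
q=np.array(manip.sense()["tool_rot"]); print("tool yaw",np.degrees(2*np.arctan2(q[1],q[0])),manip.sense()["tcp_pos"])
# two-view: screws & handle in first wrist view w1 vs w8
c1=np.load("pics/w1.npy",allow_pickle=True).item()
for a,b in (((487,200),S[0]),((560,234),S[1]),((452,259),S[2]),((522,290),S[3])): print("tri",tri(c1,a,cw,b))
E
```

```text
[array([268.5517,  80.9425]), array([387.2299,  80.6322]), array([272.9333, 175.3037]), array([383.0593, 175.1556])]
[[ 0.6357 -0.0144  0.01  ]
 [ 0.7036 -0.0495  0.01  ]
 [ 0.6079 -0.068   0.01  ]
 [ 0.6759 -0.1032  0.01  ]]
centre [ 0.6558 -0.0588  0.01  ] yaw -27.38483653840807 spacings [np.float64(0.07650536643134903), np.float64(0.07652895914821534), np.float64(0.06039068605008196)]
cheek [267.404  129.6972] 1136 (256, 98, 23, 64) [ 0.6249 -0.042   0.045 ]
cheek [387.4034 129.6372] 1232 (376, 98, 23, 64) [ 0.6866 -0.0741  0.045 ]
corner [ 0.6313 -0.0022  0.01  ]
corner [ 0.7161 -0.0464  0.01  ]
corner [ 0.6805 -0.1165  0.01  ]
corner [ 0.5951 -0.0721  0.01  ]
block top [ 0.6053 -0.1014  0.162 ]
block top [ 0.6483 -0.1237  0.162 ]
block top [ 0.6386 -0.1455  0.162 ]
block top [ 0.5932 -0.122   0.162 ]
tool yaw -27.50202315730849 [ 0.6211 -0.1229  0.3003]
tri [ 0.6359 -0.0145  0.0118]
tri [ 0.7033 -0.0495  0.0122]
tri [ 0.6082 -0.0679  0.011 ]
tri [ 0.6757 -0.1032  0.0109]
```

```bash
python3 -m jog '[[[17,32,0,0],[18,32,0,0.1],[0,0,0,0],[0,0,-25,0],[0,0,-25,0],[0,0,-15,0],[0,0,0,0],[0,0,0,0]]]' 0 50; python3 - <<'E'
from h import *
s=manip.sense();q=s["tool_rot"];print(s["tcp_pos"],np.degrees(2*np.arctan2(q[1],q[0])))
E
python3 -m jog '[[[0,0,-6,0],[0,0,-4,0],[0,0,-2,0],[0,0,0,0],[0,0,0,0],[0,0,0,0],[0,0,0,0],[0,0,0,0]]]' 0 50
```

```text
t: 15.75
tcp_pos: [0.657, -0.0603, 0.2366]
tool_rot: [0.971, -0.238, 0.001, 0.0]
force: [-0.6, -0.6, -7.3]
finger_gap: 0.578
[ 0.65699969 -0.06032859  0.23660612] -27.4977558080681
t: 16.75
tcp_pos: [0.6565, -0.0601, 0.2238]
tool_rot: [0.971, -0.238, 0.0, 0.0]
force: [1.4, -0.1, -8.2]
finger_gap: 0.579
```

```bash
python3 -m jog '[[[-1,1,-1,0],[0,0,-0.5,0],[0,0,-0.5,0],[0,0,-0.5,0],[0,0,0,0],[0,0,0,0],[0,0,0,0],[0,0,0,0]]]' 0 30; python3 -c "
from station import manip;s=manip.sense();print(s['ft_torque'],s['tcp_pos'])"
```

```text
t: 17.75
tcp_pos: [0.6557, -0.0593, 0.223]
tool_rot: [0.971, -0.238, 0.001, 0.0]
force: [-3.2, -1.0, 5.3]
finger_gap: 0.577
[-0.16602034  0.40936722 -0.00994909] [ 0.65573604 -0.05928043  0.22296167]
```

```bash
python3 -m jog '[[[0,0,0,0],[0,0,0,0],[0,0,0,0],[0,0,0,0],[0,0,30,0],[0,0,40,0],[0,0,40,0],[0,0,0,0]]]' 85; python3 - <<'E'
from h import *
np.set_printoptions(precision=4,suppress=True)
s=manip.sense();print(s["tcp_pos"],s["force"])
cw=manip.camera_info("wrist"); im=manip.snapshot("wrist"); cv2.imwrite("pics/w9.png",im[:,:,::-1]); np.save("pics/w9.npy",cw,allow_pickle=True)
im2=manip.snapshot("side"); cv2.imwrite("pics/s9.png",im2[:,:,::-1])
a=np.hstack([im[:,:,::-1],cv2.resize(im2[220:340,270:390,::-1],(480,480),interpolation=2)]); cv2.imwrite("pics/v9.png",cv2.resize(a,(800,343)))
E
```

```text
t: 18.75
tcp_pos: [0.6568, -0.0594, 0.3353]
tool_rot: [0.971, -0.238, 0.004, 0.0]
force: [0.2, 0.2, -0.3]
finger_gap: 0.851
[ 0.6568 -0.0594  0.3353] [ 0.1725  0.1583 -0.3389]
```

View pics/v9.png

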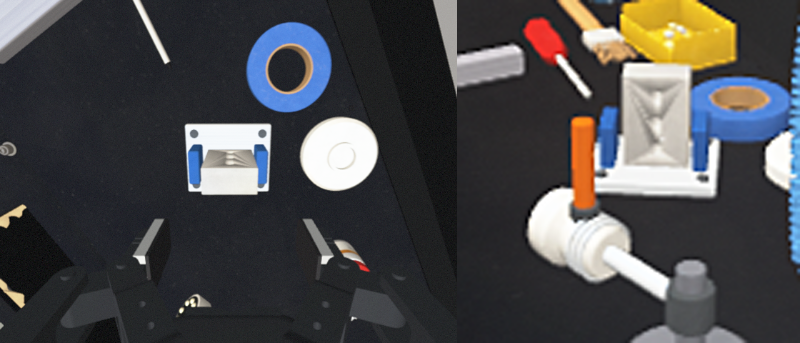

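The block stands upright and released between the cheeks (wrist view (230,172); side view confirms it). The orange handle and post are clear in the side view. Next I check the centring and measure the lamp.

```bash
python3 - <<'E'
from h import *
np.set_printoptions(precision=4,suppress=True)
cw=np.load("pics/w9.npy",allow_pickle=True).item(); W=cv2.imread("pics/w9.png")[:,:,::-1].copy(); g=W.mean(2)
for r in (255,262): print(r,[(c,int(g[r,c])) for c in range(270,372,2)])
print([(r,int(g[r,322])) for r in range(205,280,2)])
ct,cs=manip.camera_info("top"),manip.camera_info("side")
T=cv2.imread("pics/top0.png")[:,:,::-1].copy();S=cv2.imread("pics/side0.png")[:,:,::-1].copy()
ht,hs=hsv(T),hsv(S)
org=lambda h:((h[...,0]>3)&(h[...,0]<20)&(h[...,1]>150)&(h[...,2]>100))
to=blobs(crop(org(ht),385,265,430,300),4); so=blobs(crop(org(hs),300,250,330,300),20)
for b in to: print("top org",b[0],b[1],cv2.boxPoints(b[2]).tolist())
for b in so: print("side org",b[0],b[1])
if to: print("handle mid tri",tri(ct,to[0][0],cs,so[0][0]))
P=tri(ct,(450,268),cs,(351.5,314.5)); print("post top tri",P, onz(ct,(450,268),.08))
ft=[b for b in blobs(crop((ht[...,2]>80)&(ht[...,1]<60),424,250,465,292),100)]
print("foot",[(b[0],b[1],onz(ct,b[2][0],.01),b[2]) for b in ft])
E
```

```text
255 [(270, 135), (272, 135), (274, 134), (276, 134), (278, 123), (280, 165), (282, 237), (284, 236), (286, 236), (288, 239), (290, 238), (292, 236), (294, 235), (296, 235), (298, 233), (300, 234), (302, 234), (304, 234), (306, 233), (308, 234), (310, 232), (312, 235), (314, 235), (316, 234), (318, 235), (320, 235), (322, 235), (324, 236), (326, 236), (328, 236), (330, 239), (332, 238), (334, 237), (336, 237), (338, 236), (340, 237), (342, 237), (344, 236), (346, 237), (348, 237), (350, 237), (352, 237), (354, 237), (356, 237), (358, 237), (360, 203), (362, 134), (364, 134), (366, 134), (368, 134), (370, 130)]
262 [(270, 233), (272, 131), (274, 110), (276, 117), (278, 170), (280, 247), (282, 241), (284, 239), (286, 237), (288, 237), (290, 238), (292, 237), (294, 238), (296, 238), (298, 236), (300, 237), (302, 237), (304, 236), (306, 237), (308, 237), (310, 235), (312, 237), (314, 237), (316, 237), (318, 238), (320, 238), (322, 237), (324, 238), (326, 239), (328, 238), (330, 239), (332, 238), (334, 238), (336, 239), (338, 237), (340, 237), (342, 238), (344, 237), (346, 237), (348, 237)
[... 242 characters left out ...]
 (223, 144), (225, 206), (227, 234), (229, 225), (231, 124), (233, 154), (235, 220), (237, 239), (239, 239), (241, 238), (243, 237), (245, 235), (247, 235), (249, 235), (251, 236), (253, 236), (255, 235), (257, 237), (259, 237), (261, 237), (263, 238), (265, 238), (267, 238), (269, 236), (271, 223), (273, 48), (275, 39), (277, 40), (279, 39)]
top org [409.56 282.28] 25 [[407.0, 280.0], [412.0, 280.0], [412.0, 284.0], [407.0, 284.0]]
side org [313.6129 276.0685] 248
handle mid tri [ 0.5383 -0.2158  0.1083]
post top tri [ 0.569  -0.3122  0.0762] [ 0.5686 -0.311   0.08  ]
foot [(array([442.588, 269.929]), np.int32(1085), array([ 0.5675, -0.3141,  0.01  ]), ((442.5, 270.0), (36.0, 37.0), 90.0))]
```

Handle at (0.538, −0.216), mid-height 0.108. The post is at (0.568, −0.313), radius 0.1015 m ✓. The beam is now at about 107.2° and needs about 70.9°. Going to grip the handle.

```bash
python3 -m jog '[[[-20,-28,5,9],[-30,-39,0,9],[-30,-39,0,9],[-30,-39,0,9],[-9,-12,0,8.7],[0,0,0,0],[0,0,-35,0],[0,0,-35,0]]]' 85 30 && python3 -m jog '[[[0,0,0,0],[0,0,0,0],[0,0,0,0],[0,0,0,0],[0,0,0,0],[0,0,0,0],[0,0,0,0],[0,0,0,0]]]' 0 30
python3 - <<'E'
from h import *
np.set_printoptions(precision=4,suppress=True)
s=manip.sense();q=s["tool_rot"];print(s["tcp_pos"],s["force"],np.degrees(2*np.arctan2(q[1],q[0])))
cw=np.load("pics/w9.npy",allow_pickle=True).item()
b=np.array([onz(cw,u,.085) for u in ((280,255),(361,255))]); print(b.mean(0)[:2])
c=[onz(cw,(321,v),.085) for v in (237,272)]; print("blk ctr top",np.mean(c,0), np.linalg.norm(c[1]-c[0]), np.linalg.norm(b[1]-b[0]))
for r in np.linspace(0,36.3,7): print(r, (np.array([.568,-.313])+.1015*np.array([np.cos(np.radians(107.2-r)),np.sin(np.radians(107.2-r))])))
E
```

```text
t: 19.85
tcp_pos: [0.537, -0.2152, 0.265]
tool_rot: [0.989, 0.149, 0.0, -0.0]
force: [0.2, -0.3, -0.2]
finger_gap: 0.851
t: 20.85
tcp_pos: [0.537, -0.2162, 0.2676]
tool_rot: [0.989, 0.149, 0.001, 0.001]
force: [0.8, 1.3, 6.1]
finger_gap: 0.149
[ 0.537  -0.2162  0.2676] [0.7829 1.34   6.1257] 17.187548692837264
[ 0.656  -0.0604]
blk ctr top [ 0.6563 -0.0604  0.085 ] 0.02340512635868139 0.05106284413187173
0.0 [ 0.538 -0.216]
6.05 [ 0.5484 -0.2134]
12.1 [ 0.559  -0.2119]
18.15 [ 0.5697 -0.2115]
24.2 [ 0.5804 -0.2123]
30.25 [ 0.5909 -0.2141]
36.3 [ 0.6012 -0.2171]
```

```bash
python3 -m jog '[[[10.4,2.6,3,-6],[10.6,1.5,0,-6],[10.7,0.4,0,-6],[10.7,-0.8,0,-6],[10.5,-1.8,0,-6],[10.3,-3,0,-6],[0,0,0,0],[0,0,0,0]]]' 0 30
python3 - <<'E'
from h import *
np.set_printoptions(precision=4,suppress=True)
s=manip.sense();q=s["tool_rot"];print(s["tcp_pos"],s["force"],np.degrees(2*np.arctan2(q[1],q[0])))
d=s["tcp_pos"][:2]-[.568,-.313]; print(np.degrees(np.arctan2(d[1],d[0])),np.linalg.norm(d))
E
```

```text
t: 21.85
tcp_pos: [0.5994, -0.2167, 0.2679]
tool_rot: [0.987, -0.163, -0.001, -0.001]
force: [3.9, 1.2, -11.2]
finger_gap: 0.151
[ 0.5994 -0.2167  0.2679] [  3.8961   1.1623 -11.2204] -18.74543254200849
71.95583865169225 0.10129996988736362
```

```bash
python3 -m jog '[[[0,0,0,0],[0,0,0,0],[0,0,0,0],[0,0,0,0],[0,0,0,0],[0,0,40,0],[0,0,50,0],[0,0,0,0]]]' 60 && python3 -m jog '[[[-30,-40,20,0],[-30,-50,20,0],[-30,-50,0,0],[-30,-50,0,0],[-30,-50,0,0],[0,-30,0,0],[0,0,0,0],[0,0,0,0]]]'
cat > fin.py <<'E'
from h import *
import sys
np.set_printoptions(precision=4,suppress=True)
n=sys.argv[1]
ct,cs=manip.camera_info("top"),manip.camera_info("side")
T=manip.snapshot("top");S=manip.snapshot("side")
cv2.imwrite(f"pics/t{n}.png",T[:,:,::-1]);cv2.imwrite(f"pics/s{n}.png",S[:,:,::-1])
a=cv2.resize(T[190:300,290:470,::-1],(800,489),interpolation=2); cv2.imwrite(f"pics/v{n}.png",a)
ht,hs=hsv(T),hsv(S)
org=lambda h:((h[...,0]>3)&(h[...,0]<20)&(h[...,1]>150)&(h[...,2]>100))
to=blobs(crop(org(ht),370,220,450,300),4); so=blobs(crop(org(hs),290,220,390,310),20)
print([b[:2] for b in to],[b[:2] for b in so])
X=tri(ct,to[0][0],cs,max(so,key=lambda b:b[1])[0]); print("handle",X)
p=np.array([.568,-.313]); d=X[:2]-p; b=np.array([.656,-.0595])-p
print("arm",np.degrees(np.arctan2(d[1],d[0])),np.linalg.norm(d),"need",np.degrees(np.arctan2(b[1],b[0])))
E
python3 fin.py 10
```

```text
t: 22.85
tcp_pos: [0.601, -0.2179, 0.364]
tool_rot: [0.987, -0.163, 0.005, 0.002]
force: [0.1, -0.1, -0.7]
finger_gap: 0.601
t: 23.85
tcp_pos: [0.4497, -0.4862, 0.398]
tool_rot: [0.987, -0.163, -0.001, -0.001]
force: [0.2, 0.4, -0.0]
finger_gap: 0.598
[(array([408.4783, 254.2174]), np.int32(23))] [(array([342.5179, 271.5714]), np.int32(56))]
handle [ 0.5963 -0.2153  0.1059]
arm 73.86930236278663 0.1017028128748866 need 70.8560647554926
```

View pics/v10.png

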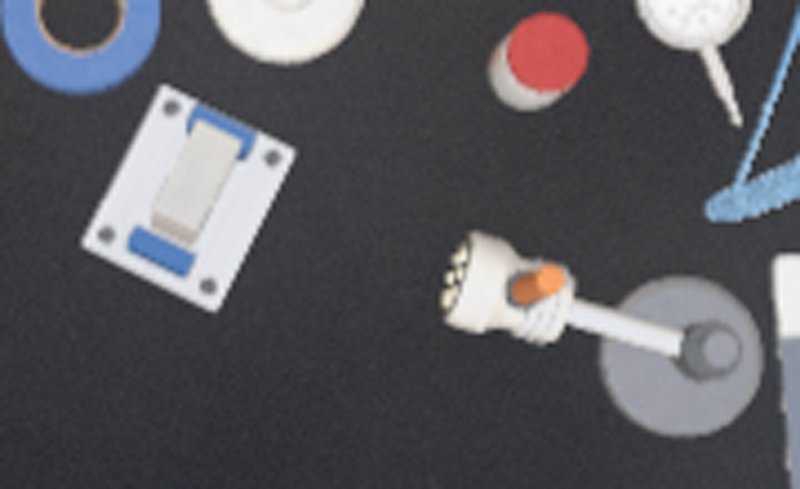

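The top view shows the block square between the cheeks and the lamp turned toward it, with the handle at (410,253) and the post at (451,268). The gripper partly hides the handle from the side camera, so I cross-check with the wrist camera.

```bash
python3 - <<'E'
from h import *
s=manip.sense();print(s["tcp_pos"])
cw=manip.camera_info("wrist"); im=manip.snapshot("wrist"); cv2.imwrite("pics/w11.png",im[:,:,::-1]); np.save("pics/w11.npy",cw,allow_pickle=True)
E
```

```text
[ 0.4501681  -0.48566212  0.39866711]
```

```bash
cat > lamp.py <<'E'
from h import *
import sys
np.set_printoptions(precision=4,suppress=True)
cw=np.load(f"pics/{sys.argv[1]}.npy",allow_pickle=True).item(); W=cv2.imread(f"pics/{sys.argv[1]}.png")[:,:,::-1].copy(); h=hsv(W)
ct=manip.camera_info("top"); T=cv2.imread(f"pics/{sys.argv[2]}.png")[:,:,::-1].copy(); ht=hsv(T)
org=lambda h:((h[...,0]>3)&(h[...,0]<20)&(h[...,1]>150)&(h[...,2]>90))
ow=max(blobs(org(h),20),key=lambda b:b[1]); ot=blobs(crop(org(ht),370,220,450,300),4)[0]
print("orange w",ow[0],ow[1],cv2.boxPoints(ow[2]).round(1).tolist()); print("orange t",ot[0],ot[1],cv2.boxPoints(ot[2]).round(1).tolist())
print("handle tri",tri(ct,ot[0],cw,ow[0]))
def proj(c,X):
    p=np.array(c["R"])@np.array(X)+np.array(c["t"]).ravel(); return np.round([c["fx"]*p[0]/p[2]+c["cx"],c["fy"]*p[1]/p[2]+c["cy"]],1)
print("pred post top w",proj(cw,(.568,-.313,.08)),"t",proj(ct,(.568,-.313,.08)))
for a in (70,71,72,73,74):
    X=np.array([.568+.1*np.cos(np.radians(a)),-.313+.1*np.sin(np.radians(a)),0])
    print(a,"w top/bot",proj(cw,X+[0,0,.138]),proj(cw,X+[0,0,.082]),"t",proj(ct,X+[0,0,.138]),proj(ct,X+[0,0,.082]))
# post/foot in wrist picture
u=proj(cw,(.568,-.313,.08)).astype(int); g=W.mean(2)
x0,y0=u-[45,45]
print("patch V around post (step 5):"); print(g[max(y0,0):y0+95:5,max(x0,0):x0+95:5].astype(int), (x0,y0))
E
python3 lamp.py w11 t10
```

```text
Traceback (most recent call last):
  File "lamp.py", line 7, in <module>
    ow=max(blobs(org(h),20),key=lambda b:b[1]); ot=blobs(crop(org(ht),370,220,450,300),4)[0]
ValueError: max() iterable argument is empty
```

```bash
python3 - <<'E'
from h import *
c=np.load("pics/w11.npy",allow_pickle=True).item()
R=np.array(c["R"]);t=np.array(c["t"]).ravel(); print((-R.T@t).round(3),R.round(3).tolist())
for X in ((.568,-.313,.08),(.6,-.218,.11),(.656,-.06,.085)):
    p=R@np.array(X)+t; print(p,c["fx"]*p[0]/p[2]+c["cx"],c["fy"]*p[1]/p[2]+c["cy"])
# propose: which TCP places handle,post,block well (same yaw/tilt, z .398)
tcp=np.array([.4501,-.4857])
for dx in (40,80,120):
  for dy in (40,80,120,160):
    t2=-R@(-R.T@t+np.array([dx,dy,0])/1e3)
    o=[]
    for X in ((.568,-.313,.08),(.6,-.218,.11),(.656,-.06,.085)):
        p=R@np.array(X)+t2; o.append((round(c["fx"]*p[0]/p[2]+c["cx"]),round(c["fy"]*p[1]/p[2]+c["cy"])))
    print(dx,dy,o)
E
```

```text
[ 0.476 -0.413  0.368] [[0.947, -0.32, -0.001], [-0.304, -0.902, 0.307], [-0.099, -0.29, -0.952]]
[ 0.05575441 -0.20657874  0.23619656] 413.6047367716012 -80.52648547948601
[ 0.05560496 -0.29280102  0.17691168] 442.5661328558602 -369.35647836049213
[ 0.05808603 -0.46000686  0.14932449] 470.2043832348942 -896.9043183859727
40 40 [(371, 10), (385, -227), (400, -681)]
40 80 [(387, 71), (405, -135), (422, -545)]
40 120 [(402, 127), (423, -53), (442, -425)]
40 160 [(415, 178), (439, 21), (459, -319)]
80 40 [(316, 32), (312, -195), (316, -633)]
80 80 [(334, 91), (336, -106), (342, -502)]
80 120 [(351, 145), (357, -27), (366, -388)]
80 160 [(366, 195), (376, 44), (387, -286)]
120 40 [(262, 52), (243, -163), (235, -586)]
120 80 [(282, 110), (270, -78), (266, -462)]
120 120 [(301, 162), (294, -2), (294, -352)]
120 160 [(318, 211), (315, 67), (318, -254)]
```

```bash
python3 -m jog '[[[28,47,20,0],[28,47,20,0],[28,47,10,0],[28,47,0,0],[0,0,0,0],[0,0,0,0],[0,0,0,0],[0,0,0,0]]]'; python3 - <<'E'
from h import *
cw=manip.camera_info("wrist"); im=manip.snapshot("wrist"); cv2.imwrite("pics/w12.png",im[:,:,::-1]); np.save("pics/w12.npy",cw,allow_pickle=True)
E
python3 lamp.py w12 t10
```

```text
t: 25.0
tcp_pos: [0.5611, -0.3004, 0.449]
tool_rot: [0.986, -0.164, -0.0, 0.0]
force: [0.2, 0.0, 0.7]
finger_gap: 0.599
orange w [569.9754 229.2217] 203 [[555.7999877929688, 238.1999969482422], [574.9000244140625, 209.60000610351562], [592.0, 221.0], [572.9000244140625, 249.60000610351562]]
orange t [408.4783 254.2174] 23 [[406.0, 251.0], [411.0, 251.0], [411.0, 256.0], [406.0, 256.0]]
handle tri [ 0.5545 -0.1546  0.4996]
pred post top w [336.5 220.1] t [450.9 268.3]
70 w top/bot [342.6 103.7] [339.8 107. ] t [413.1 250.8] [407.6 253.1]
71 w top/bot [340.1 103.7] [337.8 107. ] t [412.9 251.6] [407.4 253.8]
72 w top/bot [337.7 103.7] [335.7 107. ] t [412.6 252.4] [407.2 254.6]
73 w top/bot [335.2 103.8] [333.7 107.1] t [412.4 253.2] [406.9 255.4]
74 w top/bot [332.7 103.9] [331.7 107.2] t [412.2 254. ] [406.7 256.1]
patch V around post (step 5):
[[ 46  49  55  51  53 131 211 205 255 255 249 206 197 110  60  59  52  60
   53]
 [ 44  47  43  48 186 210 210 210 255 255 249 210 206 197 171  53  53  54
   51]
 [ 50  63  47 159 209 213 211 208 255 255 249 209 204 210 193 155  51  52
   55]

[... 627 characters left out ...]
6 165  48  51
   49]
 [ 55  55  54  74 204 208 201 201 149 208 207 138 206 205 172  65  48  52
   47]
 [ 53  57  52  54  73 202 206 206 203 200 202 204 204 168  58  54  53  53
   49]
 [ 50  54  52  54  54  48 157 187 194 193 191 170 133  48  52  53 111 255
  255]
 [ 53  54  55  50  52  52  48  49  49  41  48  53  49  77 254 255 255 255
  255]
 [ 57  57  55  51  49  54  49  49  44  46  54 158 187 189 255 255 255 255
  255]
 [ 52  53  52  53  49  51  50  41  95 185 188 186 184 186 227 255 255 255
  255]
 [ 53  53  49  52  47  63 173 188 187 188 186 185 188 187 184 255 255 255
  255]
 [ 53  50  55 153 185 185 185 188 185 185 186 185 187 189 187 255 255 255
  255]] (np.int64(291), np.int64(175))
```

```bash
cat > l2.py <<'E'
from h import *
import sys
np.set_printoptions(precision=4,suppress=True)
n=sys.argv[1]; cw=np.load(f"pics/{n}.npy",allow_pickle=True).item(); W=cv2.imread(f"pics/{n}.png")[:,:,::-1].copy(); h=hsv(W); g=W.mean(2)
org=((h[...,0]>3)&(h[...,0]<20)&(h[...,1]>140)&(h[...,2]>90))
for b in blobs(crop(org,290,60,390,150),10): print("orange",b[0],b[1],cv2.boxPoints(b[2]).round(1).tolist(),"at z.138/.11",onz(cw,b[0],.138),onz(cw,b[0],.11))
# lamp arm rod centre line (z .054): bright columns between foot rows
L=[]
for r in range(150,203,4):
    c=np.where(W[r,300:375].min(1)>238)[0]
    if len(c)>3: L.append(onz(cw,(300+c.mean(),r),.054)[:2])
L=np.array(L); vx,vy,x0,y0=cv2.fitLine(L.astype(np.float32),cv2.DIST_HUBER,0,1e-5,1e-5).ravel(); a=np.degrees(np.arctan2(vy,vx))%180
print("rod line angle",a,"pt",x0,y0,len(L))
# foot disc: outline against dark table
m=crop((g>95),297,165,385,250); 
ys,xs=np.where(m)
c=max(cv2.findContours(m.astype(np.uint8),0,2)[0],key=cv2.contourArea)[:,0,:]
c=c[(c[:,1]>185)&(c[:,1]<240)&((c[:,0]<320)|(c[:,0]>352))]
P=np.array([onz(cw,u,.012)[:2] for u in c]); A=np.c_[2*P,np.ones(len(P))]; s=np.linalg.lstsq(A,(P**2).sum(1),rcond=None)[0]
post=s[:2]; print("foot fit",post,"r",np.sqrt(s[2]+post@post))
B=np.array([.656,-.0597])
for p in (post,np.array([.568,-.313])): 
    d=B-p; print("need",np.degrees(np.arctan2(d[1],d[0])),"dist",np.hypot(*d))
# miss distance of rod line at block
v=np.array([vx,vy]); w=B-[x0,y0]; print("beam line misses block centre by mm",1e3*(v[0]*w[1]-v[1]*w[0])*np.sign(v[1]))
E
python3 l2.py w12
```

```text
orange [338.3125 113.1094] 64 [[327.0, 110.30000305175781], [344.0, 99.4000015258789], [351.70001220703125, 111.4000015258789], [334.70001220703125, 122.30000305175781]] at z.138/.11 [ 0.5974 -0.224   0.138 ] [ 0.5984 -0.2236  0.11  ]
rod line angle 71.76385 pt 0.57982975 -0.27779987 14
foot fit [ 0.5681 -0.3164] r 0.041823479233985314
need 71.10568528381292 dist 0.27135570895244326
need 70.84205046890428 dist 0.2681508717121762
beam line misses block centre by mm -4.093680681855047
```

```bash
python3 -m jog '[[[-18,55,0,0],[-18,58,0,0],[-18,58,0,0],[-18,58,0,0],[-18,58,0,0],[-18,58,0,0],[0,0,0,0],[0,0,0,0]]]'; python3 fin.py 13; python3 - <<'E'
from h import *
np.set_printoptions(precision=4,suppress=True)
ct,cs=manip.camera_info("top"),manip.camera_info("side")
# same estimator on both start and end, for rotation: post dark cap in side, handle ends
for n in ("side0","s13"):
    S=cv2.imread(f"pics/{n}.png")[:,:,::-1].copy(); h=hsv(S)
    o=((h[...,0]>3)&(h[...,0]<20)&(h[...,1]>150)&(h[...,2]>100))
    b=max(blobs(crop(o,290,220,390,310),20),key=lambda b:b[1]); print(n,b[0],b[1],"handle mid onz .109",onz(cs,b[0],.109))
E
```

```text
t: 26.05
tcp_pos: [0.4541, 0.0453, 0.4495]
tool_rot: [0.987, -0.163, 0.001, 0.0]
force: [0.4, -0.1, -0.2]
finger_gap: 0.599
[(array([408.8 , 254.28]), np.int32(25))] [(array([345.0092, 270.4286]), np.int32(217))]
handle [ 0.5985 -0.2165  0.108 ]
arm 72.45272455489535 0.10120794610272595 need 70.8560647554926
side0 [313.6129 276.0685] 248 handle mid onz .109 [ 0.538  -0.2171  0.109 ]
s13 [345.0092 270.4286] 217 handle mid onz .109 [ 0.5986 -0.2183  0.109 ]
```

Two independent measurements put the beam at 71.8° and 72.5° against about 71° needed. I have time, so I'll nudge it by about 1.2°.

```bash
python3 -m jog '[[[30,-53,-15,0],[30,-53,-15,0],[30,-53,-15,0],[30,-53,-15,0],[29,-51,-15,0],[0,0,0,0],[0,0,-52,0],[0,0,-52,0]]]' 60 30; python3 -m jog '[[[0,0,0,0],[0,0,0,0],[0,0,0,0],[0,0,0,0],[0,0,0,0],[0,0,0,0],[0,0,0,0],[0,0,0,0]]]' 0 40; python3 -c "
from station import manip;s=manip.sense();print(s['force'],s['tcp_pos'])"
```

```text
t: 27.15
tcp_pos: [0.6019, -0.2179, 0.2699]
tool_rot: [0.986, -0.164, 0.001, 0.0]
force: [0.4, -0.7, -0.6]
finger_gap: 0.599
t: 28.15
tcp_pos: [0.6025, -0.2168, 0.2719]
tool_rot: [0.987, -0.163, 0.001, 0.001]
force: [-4.3, -2.0, 5.9]
finger_gap: 0.154
[-4.26799929 -2.03706761  5.86200816] [ 0.60249752 -0.216815    0.27189218]
```

```bash
python3 -m jog '[[[0,0,0,0],[0,0,0,0],[0,0,0,0],[0,0,0,0],[0,0,50,0],[0,0,50,0],[0,0,50,0],[0,0,0,0]]]' 60; python3 -m jog '[[[-20,-40,9,0],[-20,-40,9,0],[0,0,9,0],[0,0,0,0],[0,0,0,0],[0,0,0,0],[0,0,0,0],[0,0,0,0]]]'
python3 - <<'E'
from h import *
cw=manip.camera_info("wrist"); im=manip.snapshot("wrist"); cv2.imwrite("pics/w14.png",im[:,:,::-1]); np.save("pics/w14.npy",cw,allow_pickle=True)
E
python3 l2.py w14
python3 -m jog '[[[-18,55,0,0],[-18,58,0,0],[-18,58,0,0],[-18,58,0,0],[-18,58,0,0],[-18,58,0,0],[0,0,0,0],[0,0,0,0]]]'; python3 fin.py 15
python3 - <<'E'
from h import *
# block & bystanders: compare top pictures start vs end (changed regions)
a=cv2.imread("pics/top0.png").astype(int);b=cv2.imread("pics/t15.png").astype(int)
m=(abs(a-b).max(2)>40); m=cv2.morphologyEx(m.astype(np.uint8),cv2.MORPH_CLOSE,np.ones((5,5)))
for q in blobs(m,30): print("changed",np.round(q[0]),q[1],np.round(q[2][1]))
t10=cv2.imread("pics/t10.png").astype(int); print("plinth area change since placing",(abs(t10-b).max(2)[205:262,305:362]>40).sum())
E
```

```text
t: 29.15
tcp_pos: [0.6034, -0.2169, 0.4258]
tool_rot: [0.987, -0.163, 0.005, 0.002]
force: [-1.2, -0.9, -0.1]
finger_gap: 0.6
t: 30.15
tcp_pos: [0.5624, -0.2961, 0.4473]
tool_rot: [0.987, -0.163, -0.0, -0.0]
force: [0.7, 1.3, 0.4]
finger_gap: 0.6
orange [341.9577 117.2817] 71 [[334.0, 124.0], [334.0, 106.0], [353.0, 106.0], [353.0, 124.0]] at z.138/.11 [ 0.6001 -0.2232  0.138 ] [ 0.6013 -0.2231  0.11  ]
rod line angle 69.55968 pt 0.58269095 -0.2737019 14
foot fit [ 0.5682 -0.3162] r 0.041824127848008125
need 71.09841182707213 dist 0.2711303244372083
need 70.84205046890428 dist 0.2681508717121762
beam line misses block centre by mm 6.042973527559364
t: 31.2
tcp_pos: [0.4546, 0.0485, 0.4478]
tool_rot: [0.987, -0.163, 0.001, 0.0]
force: [0.0, -0.2, 0.6]
finger_gap: 0.604
[(array([409.1786, 252.6429]), np.int32(28))] [(array([347.0543, 270.2986]), np.int32(221))]
handle [ 0.6021 -0.2175  0.108 ]
arm 70.3665304837439 0.10144181561029843 need 70.8560647554926
changed [338. 221.] 56 [12.  4.]
changed [329. 241.] 37 [11.  5.]
changed [410. 269.] 1435 [53. 58.]
changed [297. 304.] 956 [31. 58.]
changed [241. 381.] 11097 [120. 184.]
changed [285. 468.] 409 [17. 25.]
plinth area change since placing 0
```

```bash
python3 -c "
from station import manip;s=manip.sense();print(s['t'],s['force']);manip.sign_off()"
```

```text
31.3 [-0.01645092 -0.28259514 -0.32403708]
the job is handed in; nothing more can be done
```

I handed the job in at 31.3 s of the 61 s allowed, with the arm clear of everything.

**What I did**
- **Fence:** I gripped the block by one end and used small vertical jerks to make it hang down. Then I pushed it against the fence until it stood on end and let go.
- **Plinth:** I took hold of it again and set it down between the blue cheeks.
- **Lamp:** I turned the lamp by its handle and released it. A check showed it about 1° off, so I nudged it once more.

**What the checks showed**
- **Fence:** After release, the block's top edge measured y = 0.146 m and the fence face 0.1465 m, so the broad face was within about 1° of flat.
- **Plinth:** The block was put down about 0.5 mm from the plinth centre and within about 0.1° of square, going by the gripper position. The picture afterwards put it about 1.5 mm off, which is near the camera's accuracy. It did not move while I turned the lamp.
- **Lamp:** My last two measurements disagreed slightly: 70.4° from the handle and 69.6° from the lamp arm, with 70.8–71.1° needed. The beam is therefore about 0.5–1.5° off, or roughly 2–6 mm from the block's middle. I left it there.
- **Bystanders:** Comparing the first and last top views, the only changes were at the block's start, the plinth, the lamp and the robot itself. The screwdriver, brush, jar and green look-alike had not moved.

The viewer's limit of 12 pictures was used up before the last lamp check, so that check rests on measurements only.

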